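# Turn the trivet blue side up against the backstop

## Robot

A 7-joint arm with a two-finger parallel gripper is mounted at the origin on a cart in front of the work surface, level with it; the furniture and walls round the work are solid. World frame = base frame: x ahead of the robot, y to its left, z up, the work surface at z = 0. Lengths are in m, angles in rad, forces in N, time in s.
With the tool pointing down it reaches from about 0.4 to 0.85 m from the base axis. Payload 10.4 kg.
Tool frame: the origin (TCP) lies between the finger pads; the fingertips stand 17 mm ahead of it and the grasp point (between the pads) lies 2 mm behind it; z points along the fingers, y is the direction in which the jaws open and shut (so a half turn about z gives the same grasp; the last joint's range is limited). The gripper opens to 85 mm and grips with 20 to 120 N. Pads are 22 mm wide; open, the fingers measure 114 mm over their backs; the gripper's body (76 mm by 85 mm) begins 54 mm behind the grasp point. The pads swing forward as they close: fully open they stand 13 mm farther back than shut.
Start: joints at [-1.226, 0.332, -0.065, 1.46, 0.022, 1.35, -0.088], TCP at [0.225, 0.583, 0.248] pointing down, gripper open.
Joint ranges: [-2.6, 2.6], [-0.5, 2.12], [-1.47, 1.34], [0.16, 2.42], [-1.27, 4.41], [0.06, 2.06], [-2.6, 2.6]. Speed limits (rad/s): [2.22, 2.22, 2.79, 2.79, 3.14, 3.14, 3.14].

## Interface

Orientations are given as a unit quaternion [x, y, z, w].
In Python, from workcell import manip gives the robot as it stands.
- The arm moves only by the tool jog_arm, never from a script. Its argument "steps" is one flat list of numbers, 5 for each row, row after row: the finger opening in m, from 0 to 0.0854, then the shift along the tool's x, y, z in m, then the turn about the tool's z in rad. In form: [gripper, x, y, z, twist, gripper, x, y, z, twist, ...]. A call has exactly 10 rows; each row is the pose to reach, as a shift and turn from the pose commanded when the call began, along the tool's axes at that moment; what a row does not reach only later rows make up. A row lasts 1/10 s, in which the tool goes at most 50 mm and 8.59 degrees, less where a joint would pass 70% of its speed; a pose out of reach is approached as far as the arm can. A call with a gripper value outside its range is refused whole. The fingers move at their own pace and stop on an object; "grip_force" is the grip in N (left out, the last holds). Time passes only in rows, so rows that repeat a pose let the fingers close, or fill a call up. It gives the time, the measured TCP pose, the force and the opening at its end, in the units of the state.
- manip.get_obs(): the state, without advancing time (a new reading comes with each control period).
- manip.camera(name): name is "scene" or "top" or "wrist"; returns (picture, depth): 400x640x3 uint8, red, green, blue; 400x640 float32, m along the optical axis (not along the pixel's ray), 0 where there is no reading.
- manip.calibration(name): a dict with "mtx" (3x3 intrinsics, pixels), "world_to_cam" (4x4, takes a point from world to camera coordinates). Camera axes: x right, y down, z forward; pixel columns grow to the right and rows downward; lengths in m; the calibration is good to about 2 mm. A picture is of the moment at which its call begins: read the wrist's pose just before it. calibration takes no time and is no camera call; for the wrist camera it gives the pose at the moment of the call.
- manip.hand_in(): hands the job in, once; it reports no verdict.
The state is a dict: "clock": time; "joint_pos": joint angles; "joint_velocities": joint speeds; "tau": joint torques, N m; "position": TCP position; "ee_rot": TCP orientation; "ft_force": force on the tool from outside, world axes, zero at the start; "torque": the same for the moment, N m; "grip_width": opening from 0.0 (shut) to 1.0 (fully open).
Only numpy, scipy, OpenCV 4.12 (cv2) and the standard library are available. Lean on these libraries where they do the work, as an engineer would, in place of code of your own. Each camera call takes 0.05 s, during which the arm holds its last target.

## Task

Two square trivets lie in front of the low oak backstop; one of them is upside down, with its cork side up. Push that one up against the backstop until it stands leaning on it, then tip it back over toward you so that it lies flat on the worktop in front of the backstop, blue side up. Leave the other trivet, which is already blue side up, and the mug where they are.

Things in the scene. Friction and masses are not known exactly. Their poses are not given: they have to be found in the camera images.
- trivet_cork_up: the trivet to turn over: square slab 85 x 85 x 12 mm, about 0.12 kg, one face brown cork, the other glazed blue with a pale border; starts cork face up. Origin at the slab's centre; x and y along its edges, z points out of the CORK face (up at the start, to point down at the end). Too wide to grip across its sides.
- trivet_blue_up: the other trivet, same size, already blue face up; it lies beside the first one in front of the same backstop, left or right of it (about 170 mm between their centres). Origin at the centre of the slab, z up. To be left alone.
- backstop: low slick oak backstop fixed to the worktop, 310 mm long, 53 mm high. Origin on the worktop, mid toe line (front lower edge); x points level away from the robot, square to the rail, y along it. Its face rises from the toe at 40 degrees to 10 mm, 55 to 24 mm, 72 to the crest. Upright back 41 mm beyond the toe; foot strip behind it, 8 mm high, to 63 mm.
- mug: grey and white mug, 97 mm high, standing to the left of the trivets, origin at the centre of its underside; to be left alone
- backstop_crest (a point): middle of the rounded crest, 34 mm beyond the toe, 53 mm high. A trivet pushed along the worktop climbs the face with its far edge; with its near lower edge at the toe it leans at about 57 degrees and stays there by itself, upper edge about 72 mm high, 44 mm beyond the toe, and clear above the crest, so it can be pulled back from behind.
Mind the look-alikes: they are no part of the job. Leave any purple look-alike of the trivet_cork_up alone.

How it is judged:
By the outcome, as a careful person would: the job done as asked, in the order asked, and still so for the second after the job is handed in, with the robot touching nothing.
It also fails if it takes over 40 s, if anything falls off the work surface, if the arm or the gripper's body presses on something with over 40 N, if the wrist force passes 120 N, or if a joint passes its speed limit or range.

## Working session

There is one attempt and no reset: what is moved stays moved. The work goes in short steps, Python scripts to look and compute and a tool call to move; the robot and the scene stay as the last step left them, time stands still between calls to the robot, and variables do not carry over. Pictures are saved under pics/ and viewed, and the job is handed in when it is done.

Besides the shell and the picture viewer there is one more tool, called after "Emit:" by a JSON object that holds its "method" and its "body", one argument or row to a line. jog_arm: Moves the arm, as the interface text tells. Its arguments: {"type":"object","properties":{"steps":{"type":"array"},"grip_force":{"type":"number"}},"required":["steps"]}

```bash
mkdir -p pics; ls; cat > h.py <<'E'
import numpy as np, cv2
from workcell import manip
from scipy.spatial.transform import Rotation as R
def snap(name,fn):
    p,d=manip.camera(name); cv2.imwrite('pics/'+fn,p[:,:,::-1]); np.save('pics/'+fn+'.npy',d); np.save('pics/'+fn+'.rgb.npy',p)
    return p,d
def ray(name,u,v,z):
    c=manip.calibration(name); K=np.array(c['mtx']);T=np.array(c['world_to_cam'])
    d=T[:3,:3].T@np.linalg.solve(K,[u,v,1.]); o=-T[:3,:3].T@T[:3,3]
    return o+d*(z-o[2])/d[2]
def proj(name,P):
    c=manip.calibration(name); K=np.array(c['mtx']);T=np.array(c['world_to_cam'])
    q=K@(T[:3,:3]@np.array(P)+T[:3,3]); return q[:2]/q[2]
def cloud(name,d):
    c=manip.calibration(name); K=np.array(c['mtx']);T=np.array(c['world_to_cam'])
    v,u=np.mgrid[:d.shape[0],:d.shape[1]]
    P=np.stack([(u-K[0,2])/K[0,0]*d,(v-K[1,2])/K[1,1]*d,d],-1)
    return (P-T[:3,3])@T[:3,:3]
E
python3 - <<'E'
from h import *
o=manip.get_obs(); print({k:np.round(v,3) for k,v in o.items()}); print(R.from_quat(o['ee_rot']).as_matrix().round(3))
snap('scene','s0.png');snap('top','t0.png')
E
```

```text
pics
{'clock': np.float64(0.0), 'joint_pos': array([-1.226,  0.333, -0.065,  1.461,  0.022,  1.35 , -0.088]), 'joint_velocities': array([-0.   , -0.   , -0.   ,  0.001,  0.001,  0.   ,  0.001]), 'tau': array([-2.0000e-03, -6.2543e+01,  4.8000e-02, -3.9161e+01,  1.6000e-02,
        1.0000e-02, -0.0000e+00]), 'position': array([0.225, 0.583, 0.247]), 'ee_rot': array([ 0.183,  0.983, -0.001, -0.   ]), 'ft_force': array([-0.323, -0.124,  0.92 ]), 'torque': array([ 0.011,  0.031, -0.07 ]), 'grip_width': np.float64(1.003)}
[[-0.933  0.36  -0.   ]
 [ 0.36   0.933 -0.001]
 [-0.    -0.001 -1.   ]]
```

View pics/s0.png

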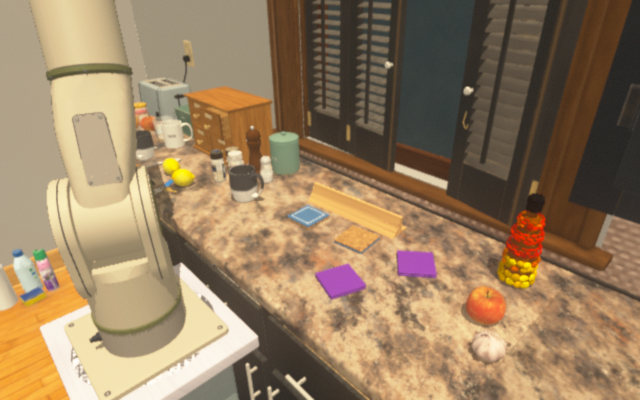

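View pics/t0.png

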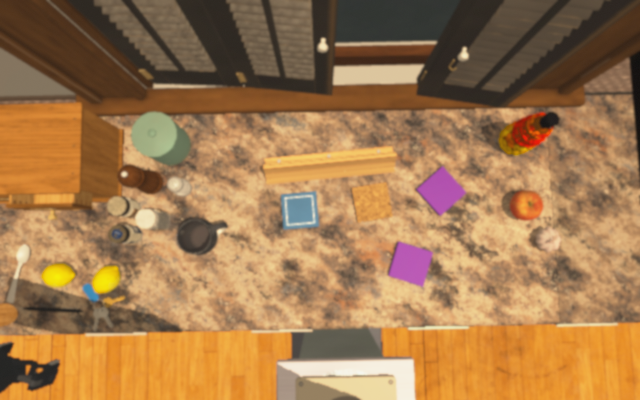

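The top view shows the cork trivet at about (372,202), the blue one at (300,211), the backstop from (265,170) to (395,160), and purple look-alikes at (441,190) and (411,264). Next I'll measure them.

```bash
python3 - <<'E'
from h import *
d=np.load('pics/t0.png.npy'); p=np.load('pics/t0.png.rgb.npy')
c=manip.calibration('top'); print(np.array(c['mtx']).round(1).tolist()); T=c['world_to_cam'];print((-T[:3,:3].T@T[:3,3]).round(3))
P=cloud('top',d)
for n,(u,v) in dict(cork=(372,202),blue=(300,211),tab=(340,240),crest=(330,155),purp=(441,190),mug=(200,236)).items(): print(n,P[v,u].round(4))
# height-based trivet mask
Z=P[:,:,2]
hsv=cv2.cvtColor(p,cv2.COLOR_RGB2HSV)
for n,(u,v) in dict(cork=(372,202),blue=(300,211),purp=(441,190)).items():
    m=((Z>0.006)&(Z<0.018)).astype(np.uint8)
    s=np.zeros_like(m); s[v-32:v+33,u-32:u+33]=1; m*=s
    k,l=cv2.connectedComponents(m); lab=l[v,u]; m=(l==lab).astype(np.uint8)
    cs,_=cv2.findContours(m,cv2.RETR_EXTERNAL,cv2.CHAIN_APPROX_NONE)
    w=np.array([ray('top',a,b,.012)[:2] for a,b in cs[0][:,0]],np.float32)
    r=cv2.minAreaRect(w); print(n,m.sum(),'c',np.round(r[0],4),'size',np.round(r[1],4),'ang',round(r[2],2)); print(cv2.boxPoints(r).round(4).tolist(), 'box px',cv2.boundingRect(m))
# backstop
b=np.zeros(Z.shape,bool); b[135:195,255:405]=1
for lo,hi in((.045,.06),(.02,.06),(.004,.02)):
    q=P[b&(Z>lo)&(Z<hi)]; r=cv2.minAreaRect(q[:,:2].astype(np.float32)); print(lo,len(q),np.round(r[0],4),np.round(r[1],4),r[2], cv2.boxPoints(r).round(3).tolist())
E
python3 - <<'E'
import cv2
a=cv2.imread('pics/t0.png')[120:290,240:480]; cv2.imwrite('pics/t0z.png',cv2.resize(a,None,fx=3.3,fy=3.3,interpolation=cv2.INTER_CUBIC))
E
```

```text
[[493.0, 0.0, 321.9], [0.0, 493.0, 196.1], [0.0, 0.0, 1.0]]
[0.415 0.047 1.177]
cork [ 0.5157 -0.0733  0.0139]
blue [0.4976 0.0975 0.0132]
tab [0.4277 0.004  0.0024]
crest [0.6312 0.0237 0.0095]
purp [ 0.5412 -0.2378  0.0146]
mug [0.4434 0.3364 0.0019]
cork 1266 c [ 0.5149 -0.0709] size [0.0851 0.0866] ang 8.62
[[0.46639999747276306, -0.03440000116825104], [0.47940000891685486, -0.1200999990105629], [0.5634999871253967, -0.10729999840259552], [0.5504999756813049, -0.021700000390410423]] box px (351, 183, 41, 40)
blue 1261 c [0.4998 0.0998] size [0.0859 0.0847] ang 3.96
[[0.45410001277923584, 0.13910000026226044], [0.45989999175071716, 0.05460000038146973], [0.5455999970436096, 0.060499999672174454], [0.5396999716758728, 0.14509999752044678]] box px (280, 191, 39, 39)
purp 1273 c [ 0.5382 -0.2374] size [0.0868 0.0863] ang 39.76
[[0.4772999882698059, -0.23199999332427979], [0.5325000286102295, -0.29829999804496765], [0.5992000102996826, -0.24279999732971191], [0.5440000295639038, -0.17649999260902405]] box px (416, 167, 50, 49)
0.045 752 [0.6099 0.0267] [0.015  0.3072] 4.477034091949463 [[0.5899999737739563, 0.17900000512599945], [0.6140000224113464, -0.12700000405311584], [0.6290000081062317, -0.12600000202655792], [0.6050000190734863, 0.18000000715255737]]
0.02 1512 [0.6041 0.0267] [0.0269 0.3098] 4.551632404327393 [[0.578000009059906, 0.18000000715255737], [0.6029999852180481, -0.1289999932050705], [0.6299999952316284, -0.12700000405311584], [0.6050000190734863, 0.18199999630451202]]
0.004 2344 [0.6088 0.0252] [0.3594 0.1449] 88.91699981689453 [[0.5329999923706055, -0.15299999713897705], [0.6779999732971191, -0.15600000321865082], [0.6850000023841858, 0.20399999618530273], [0.5400000214576721, 0.20600000023841858]]
```

View pics/t0z.png

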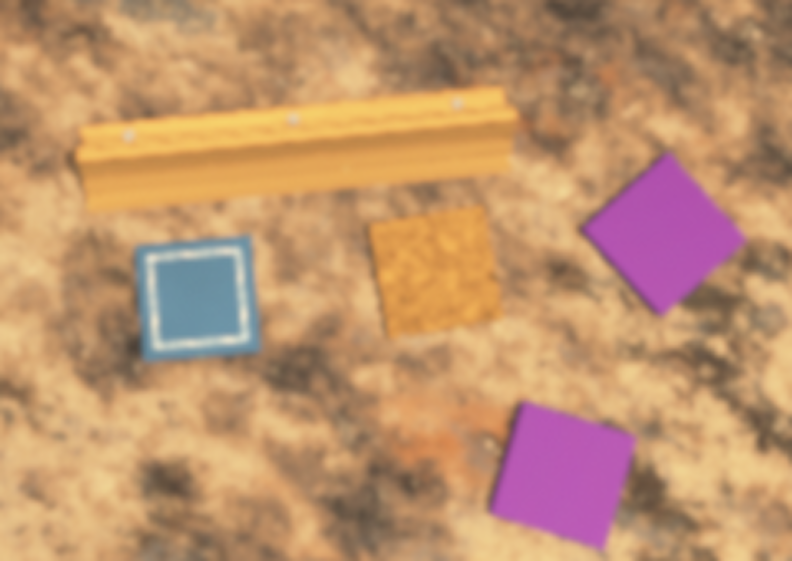

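```bash
cat >> h.py <<'E'
def toolshift(target,base=None):
    o=manip.get_obs(); M=R.from_quat(o['ee_rot']).as_matrix()
    return M.T@(np.array(target)-(o['position'] if base is None else base))
E
python3 - <<'E'
from h import *
a=ray('top',267.3,184.2,0);b=ray('top',396,172.1,0);print('toe line',a.round(4),b.round(4),'yaw',np.degrees(np.arctan2(-(a-b)[0],(a-b)[1])))
d=np.load('pics/t0.png.npy');P=cloud('top',d);Z=P[:,:,2]
# profile of heights along rail normal at several columns
for u in (290,330,372):
    print(u,[(round(float(P[v,u,0]),3),round(float(Z[v,u])*1000)) for v in range(146,190,3)])
q=P[(P[:,:,0]<.95)&(P[:,:,0]>.6)&(abs(P[:,:,1]+.09)<.12)]
for lo in np.arange(.6,.95,.03):
    s=q[(q[:,0]>=lo)&(q[:,0]<lo+.03)]
    if len(s):print(round(lo,2),s[:,2].max().round(3))
m=((Z>0.006)&(Z<0.018)).astype(np.uint8); k,l=cv2.connectedComponents(m); m=(l==l[264,411]).astype(np.uint8)
cs,_=cv2.findContours(m,cv2.RETR_EXTERNAL,cv2.CHAIN_APPROX_NONE)
w=np.array([ray('top',x,y,.012)[:2] for x,y in cs[0][:,0]],np.float32); r=cv2.minAreaRect(w);print('purple2',r,cv2.boxPoints(r).round(3).tolist())
for t in ([.42,.35,.25],[.44,-.078,.2]): print(toolshift(t).round(4))
# mug
mm=(Z>.07)&(Z<.12)&(P[:,:,0]<.5)&(P[:,:,1]>.2)&(P[:,:,1]<.4); print('mug',P[mm].mean(0))
E
```

```text
toe line [0.5646 0.1758 0.    ] [ 0.5882 -0.1347  0.    ] yaw 4.3366014570799125
290 [(0.656, 2), (0.651, -5), (0.641, 4), (0.635, -2), (0.626, 10), (0.619, 7), (0.604, 52), (0.598, 48), (0.593, 33), (0.588, 20), (0.582, 11), (0.576, 1), (0.568, 5), (0.562, -2), (0.554, 1)]
330 [(0.655, 1), (0.648, -1), (0.639, 9), (0.631, 10), (0.617, 51), (0.609, 54), (0.604, 44), (0.6, 23), (0.594, 16), (0.588, 6), (0.581, 7), (0.573, 7), (0.567, 2), (0.56, 2), (0.553, 1)]
372 [(0.653, -1), (0.644, 10), (0.636, 11), (0.622, 52), (0.614, 52), (0.61, 37), (0.605, 23), (0.599, 16), (0.594, 6), (0.587, 4), (0.579, 3), (0.572, 2), (0.565, -1), (0.556, 17), (0.55, 9)]
0.6 0.058
0.63 0.015
0.66 0.007
0.69 0.008
0.72 0.533
0.75 0.526
0.78 0.462
0.81 0.151
0.84 0.149
0.87 0.288
purple2 ((0.36929625272750854, -0.15762798488140106), (0.08900807797908783, 0.08647864311933517), 70.60120391845703) [[0.3140000104904175, -0.1850000023841858], [0.39500001072883606, -0.21400000154972076], [0.42500001192092896, -0.12999999523162842], [0.34299999475479126, -0.10100000351667404]]
[-0.2661 -0.1471 -0.0022]
[-0.4386 -0.5392  0.0483]
mug [0.4438371  0.31399551 0.0893939 ]
```

Emit:
{"method": "jog_arm", "body": {
  "steps": [0.03,-0.04,-0.022,0,-0.1,0.03,-0.08,-0.044,0,-0.2,0.03,-0.12,-0.066,0,-0.3,0.03,-0.16,-0.088,0,-0.4,0.03,-0.2,-0.11,0,-0.45,0.03,-0.24,-0.14,0,-0.45,0.03,-0.266,-0.18,0,-0.45,0.03,-0.285,-0.22,0,-0.45,0.03,-0.305,-0.26,0.005,-0.45,0.03,-0.325,-0.3,0.01,-0.45]
}}

```text
clock: 1.1
position: [0.4199, 0.1845, 0.238]
ee_rot: [-0.041, 0.999, 0.0, -0.0]
ft_force: [-0.1, 0.2, 0.5]
grip_width: 0.353
```

```bash
python3 - <<'E'
from h import *
o=manip.get_obs(); M=R.from_quat(o['ee_rot']).as_matrix();print(o['clock'],o['position'],np.degrees(np.arctan2(M[1,1],M[0,1])),o['joint_pos'].round(2),np.abs(o['joint_velocities']).max());print(toolshift([.4436,-.0769,.12]).round(4))
E
```

```text
1.1 [0.4199363  0.18451375 0.23801562] 94.69879569443827 [-0.69 -0.04  0.17  1.9   0.01  1.28  1.13] 0.8014522360026292
[-0.0022 -0.2625  0.1179]
```

Emit:
{"method": "jog_arm", "body": {
  "steps": [0.03,0,-0.04,0.0,0,0.03,0,-0.08,0.01,0,0.03,0,-0.12,0.03,0,0.03,0,-0.16,0.05,0,0.03,0,-0.2,0.07,0,0.03,-0.001,-0.235,0.09,0,0.03,-0.002,-0.262,0.11,0,0.03,-0.002,-0.262,0.14,0,0.03,-0.002,-0.262,0.16,0,0.03,-0.002,-0.262,0.17,0]
}}

```text
clock: 2.1
position: [0.4424, -0.0746, 0.0665]
ee_rot: [-0.041, 0.999, -0.0, -0.001]
ft_force: [0.2, 0.0, 0.5]
grip_width: 0.357
```

```bash
python3 - <<'E'
from h import *
o=manip.get_obs();print(o['clock'],o['position'],o['ft_force'],toolshift([.4436,-.0769,.03]).round(4))
p,d=snap('wrist','w1.png');P=cloud('wrist',d)
snap('scene','s1.png')
E
```

```text
2.1 [ 0.44242255 -0.07463983  0.06654672] [0.16751554 0.04623483 0.47583425] [-0.0011 -0.0023  0.0365]
```

View pics/w1.png

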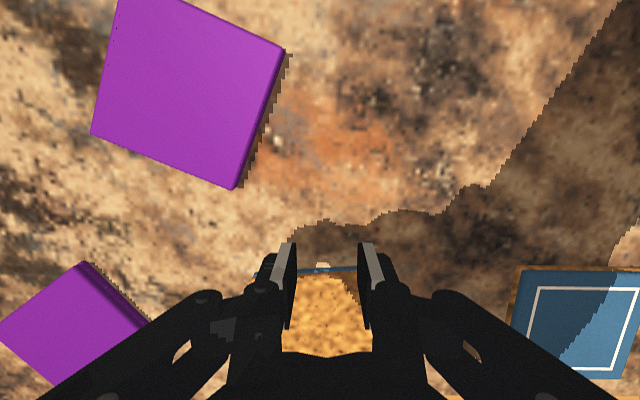

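View pics/s1.png

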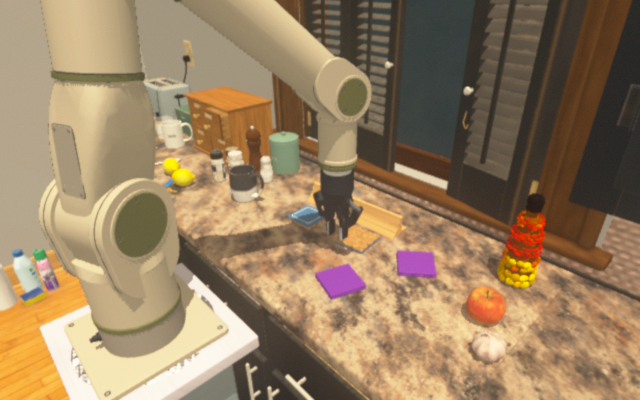

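```bash
python3 - <<'E'
from h import *
o=manip.get_obs();M=R.from_quat(o['ee_rot']).as_matrix();t=o['position']
for u,v in((275,272),(320,270),(355,266)): 
    w=ray('wrist',u,v,.012); print(w.round(4),(M.T@(w-t)).round(4))
d=np.load('pics/w1.png.npy');P=cloud('wrist',d)
for u,v in((283,260),(368,260),(288,300),(366,300),(290,250),(363,250),(293,246),(320,290),(330,230)): print(u,v,P[v,u].round(4),(M.T@(P[v,u]-t)).round(4))
c=manip.calibration('wrist')['world_to_cam'];print((M.T@(-c[:3,:3].T@c[:3,3]-t)).round(3))
E
python3 -c "
import cv2
a=cv2.imread('pics/w1.png')[225:375,220:420];cv2.imwrite('pics/w1z.png',cv2.resize(a,None,fx=4,fy=4,interpolation=cv2.INTER_NEAREST))"
```

```text
[ 0.4749 -0.1053  0.012 ] [-0.0297 -0.0334  0.0552]
[ 0.4711 -0.0767  0.012 ] [-0.0282 -0.0046  0.0552]
[ 0.4664 -0.0547  0.012 ] [-0.0254  0.0177  0.0552]
283 260 [ 0.4337 -0.0939  0.0731] [ 0.0107 -0.0187 -0.0057]
368 260 [ 0.4305 -0.0585  0.0736] [ 0.0109  0.0169 -0.0062]
288 300 [ 0.4435 -0.0898  0.0867] [ 0.0006 -0.0154 -0.0193]
366 300 [ 0.44   -0.06    0.0881] [ 0.0016  0.0146 -0.0208]
290 250 [ 0.4339 -0.0921  0.0628] [ 0.0103 -0.0169  0.0046]
363 250 [ 0.4309 -0.0594  0.0634] [0.0106 0.0159 0.0039]
293 246 [ 0.4331 -0.0911  0.0601] [ 0.011  -0.0158  0.0073]
320 290 [ 0.4854 -0.0756  0.0124] [-0.0426 -0.0047  0.0548]
330 230 [ 0.4476 -0.0722  0.0012] [-0.0052  0.0018  0.0661]
[ 0.073 -0.    -0.126]
```

View pics/w1z.png

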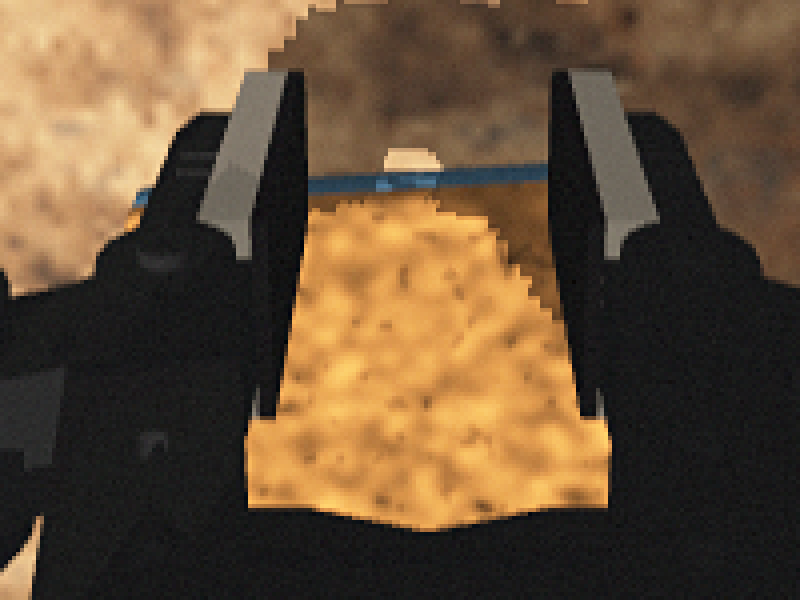

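Emit:
{"method": "jog_arm", "body": {
  "steps": [0.03,0,-0.002,0.015,0,0.03,0,-0.002,0.03,0,0.03,0,-0.002,0.038,0,0.03,0,-0.002,0.042,0,0.03,0,-0.002,0.045,0,0.03,0,-0.002,0.047,0,0.03,0,-0.002,0.048,0,0.03,0,-0.002,0.049,0,0.03,0,-0.002,0.049,0,0.03,0,-0.002,0.049,0]
}}

```text
clock: 3.2
position: [0.4439, -0.0765, 0.0194]
ee_rot: [-0.041, 0.999, 0.0, 0.0]
ft_force: [-0.3, 0.2, 0.1]
grip_width: 0.348
```

```bash
python3 - <<'E'
from h import *
o=manip.get_obs();print(o['clock'],o['position'],o['ft_force'])
snap('wrist','w2.png');M=R.from_quat(o['ee_rot']).as_matrix();t=o['position']
d=np.load('pics/w2.png.npy');P=cloud('wrist',d)
for v in range(236,262,3): print(v,[(M.T@(P[v,u]-t)*1000).round(0).tolist() for u in(291,365)])
T=np.array([.5832,-.0662,t[2]]);print(toolshift(T).round(4))
E
python3 -c "
import cv2
a=cv2.imread('pics/w2.png')[200:375,220:420];cv2.imwrite('pics/w2z.png',cv2.resize(a,None,fx=3,fy=3,interpolation=cv2.INTER_NEAREST))"
```

```text
3.2 [ 0.44387732 -0.07648562  0.01939918] [-0.28039506  0.24604105  0.05249731]
236 [[11.0, -18.0, 19.0], [11.0, 19.0, 19.0]]
239 [[10.0, -18.0, 18.0], [10.0, 19.0, 18.0]]
242 [[10.0, -17.0, 13.0], [11.0, 18.0, 12.0]]
245 [[11.0, -17.0, 9.0], [11.0, 17.0, 8.0]]
248 [[11.0, -17.0, 6.0], [11.0, 17.0, 5.0]]
251 [[10.0, -16.0, 4.0], [11.0, 17.0, 3.0]]
254 [[11.0, -16.0, -0.0], [11.0, 16.0, -0.0]]
257 [[11.0, -16.0, -3.0], [11.0, 16.0, -3.0]]
260 [[10.0, -15.0, -5.0], [11.0, 16.0, -7.0]]
[-0.1397 -0.0012  0.    ]
```

View pics/w2z.png

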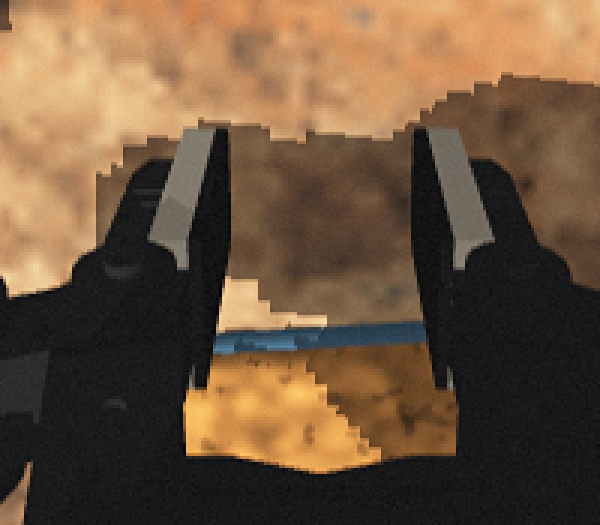

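Emit:
{"method": "jog_arm", "body": {
  "steps": [0.03,0,-0.001,0.003,0,0.03,0,-0.001,0.004,0,0.03,-0.01,-0.001,0.004,0,0.03,-0.017,-0.001,0.004,0,0.03,-0.024,-0.001,0.004,0,0.03,-0.031,-0.001,0.004,0,0.03,-0.038,-0.001,0.004,0,0.03,-0.045,-0.001,0.004,0,0.03,-0.052,-0.001,0.004,0,0.03,-0.058,-0.001,0.004,0]
}}

```text
clock: 4.25
position: [0.5001, -0.0738, 0.0165]
ee_rot: [-0.04, 0.999, 0.0, -0.002]
ft_force: [-22.4, -1.0, 39.0]
grip_width: 0.352
```

```bash
python3 - <<'E'
from h import *
o=manip.get_obs();t=o['position'];print(o['clock'],t,o['ft_force'])
snap('wrist','w3.png');snap('scene','s3.png')
T=np.array([.5832,-.0662,t[2]]);print(toolshift(T).round(4))
a=cv2.imread('pics/w3.png')[200:400,200:440];b=cv2.imread('pics/s3.png')[170:270,280:420]
cv2.imwrite('pics/c3.png',np.hstack([cv2.resize(a,(420,350)),cv2.resize(b,(380,350))]))
E
```

```text
4.25 [ 0.5001229  -0.07380293  0.01647461] [-22.37019636  -0.96073241  38.98643322]
[-0.0824  0.0008 -0.0001]
```

View pics/c3.png

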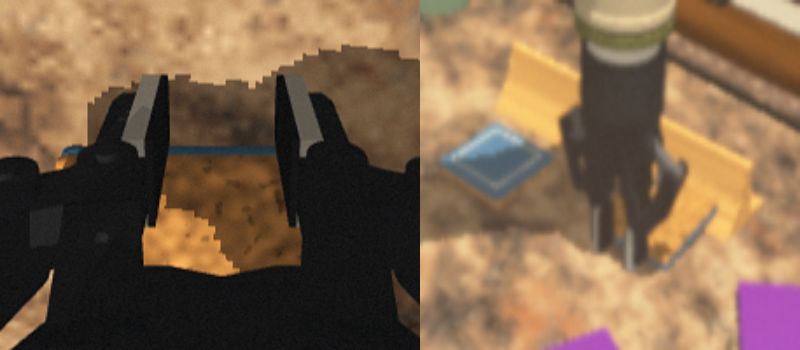

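Emit:
{"method": "jog_arm", "body": {
  "steps": [0.03,0,0,-0.003,0,0.03,-0.004,0,-0.003,0,0.03,-0.011,0,-0.003,0,0.03,-0.018,0,-0.003,0,0.03,-0.025,0,-0.003,0,0.03,-0.032,0,-0.003,0,0.03,-0.039,0,-0.003,0,0.03,-0.046,0,-0.003,0,0.03,-0.052,0,-0.003,0,0.03,-0.058,0,-0.003,0]
}}

```text
clock: 5.35
position: [0.56, -0.0679, 0.0183]
ee_rot: [-0.041, 0.999, 0.0, -0.0]
ft_force: [-1.4, -0.2, 0.2]
grip_width: 0.352
```

```bash
cat > look.py <<'E'
import sys
from h import *
n=sys.argv[1]
o=manip.get_obs();t=o['position'];M=R.from_quat(o['ee_rot']).as_matrix();print(o['clock'],t.round(4),o['ft_force'].round(1),np.degrees(np.arctan2(M[1,1],M[0,1])))
snap('top','t%s.png'%n);snap('scene','s%s.png'%n);snap('wrist','w%s.png'%n)
T=np.array([.5832,-.0662,t[2]]);print('to toe',toolshift(T).round(4))
a=cv2.imread('pics/w%s.png'%n)[130:400,200:440];b=cv2.imread('pics/s%s.png'%n)[170:270,280:420];c=cv2.imread('pics/t%s.png'%n)[130:250,250:450]
cv2.imwrite('pics/c%s.png'%n,np.vstack([np.hstack([cv2.resize(a,(320,340)),cv2.resize(b,(480,340))]),cv2.resize(c,(800,260))[:, :]]))
E
python3 look.py 4
```

```text
5.35 [ 0.56   -0.0679  0.0183] [-1.4 -0.2  0.2] 94.70995410402739
to toe [-0.0234 -0.0002  0.    ]
```

View pics/c4.png

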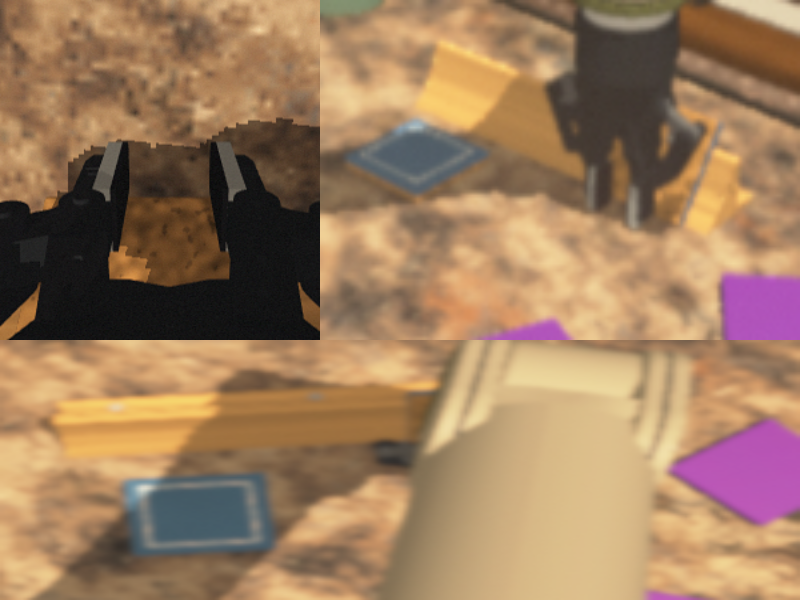

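Emit:
{"method": "jog_arm", "body": {
  "steps": [0.03,-0.001,0,0,0,0.03,-0.002,0,0,0,0.03,-0.003,0,0,0,0.03,-0.003,0,0,0,0.03,-0.003,0,0,0,0.03,-0.003,0,0,0,0.03,-0.003,0,0,0,0.03,-0.003,0,0,0,0.03,-0.003,0,0,0,0.03,-0.003,0,0,0]
}}

```text
clock: 6.5
position: [0.5625, -0.0677, 0.0183]
ee_rot: [-0.041, 0.999, 0.0, -0.0]
ft_force: [-0.6, 0.3, -0.6]
grip_width: 0.347
```

```bash
python3 look.py 5; python3 - <<'E'
from h import *
d=np.load('pics/w5.png.npy');P=cloud('wrist',d)
ex=np.array([.9971,.0767]);T=np.array([.5832,-.0662])
for v in range(255,345,6):
    q=P[v,320]; print(v,((q[:2]-T)@ex*1000).round(1),(q[2]*1000).round(1))
E
```

```text
6.5 [ 0.5625 -0.0677  0.0183] [-0.6  0.3 -0.6] 94.70657241867721
to toe [-0.0208 -0.0002 -0.    ]
255 -22.1 0.8
261 -18.7 0.5
267 -15.1 0.1
273 -11.6 -0.0
279 -8.2 0.1
285 -8.6 6.4
291 -7.3 9.6
297 -5.7 12.3
303 -4.7 15.6
309 -3.5 18.4
315 -1.8 20.5
321 0.0 22.4
327 1.9 24.1
333 2.5 27.2
339 3.9 29.3
```

View pics/c5.png

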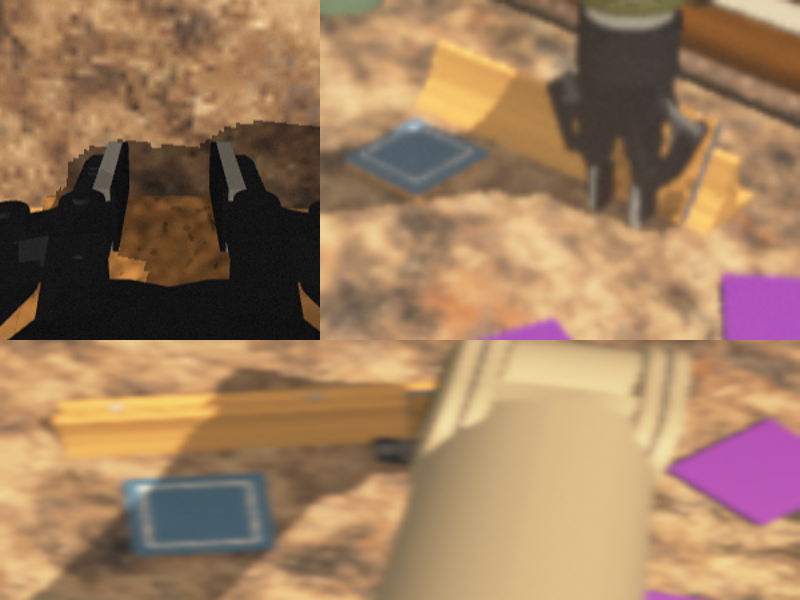

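Emit:
{"method": "jog_arm", "body": {
  "steps": [0.03,0.003,0,0,0,0.03,0.008,0,0,0,0.03,0.018,0,0,0,0.03,0.033,0,0,0,0.03,0.05,0,0,0,0.03,0.06,0,-0.02,0,0.03,0.06,0,-0.05,0,0.03,0.06,0,-0.09,0,0.03,0.06,0,-0.12,0,0.03,0.06,0,-0.12,0]
}}

```text
clock: 7.65
position: [0.5042, -0.073, 0.1422]
ee_rot: [-0.041, 0.999, 0.0, 0.003]
ft_force: [0.4, 0.0, -0.1]
grip_width: 0.349
```

```bash
python3 look.py 6; python3 - <<'E'
from h import *
d=np.load('pics/w6.png.npy');P=cloud('wrist',d)
ex=np.array([.9971,.0767]);T=np.array([.5832,-.0662])
for u in (300,320,340):
  print([(((P[v,u][:2]-T)@ex*1000).round(0),(P[v,u][2]*1000).round(0)) for v in range(230,400,8)])
E
```

```text
7.65 [ 0.5042 -0.073   0.1422] [ 0.4  0.  -0.1] 94.68902241915879
to toe [-0.0816 -0.0004 -0.0046]
[(np.float64(-47.0), np.float64(-1.0)), (np.float64(-39.0), np.float64(-1.0)), (np.float64(-31.0), np.float64(-1.0)), (np.float64(-23.0), np.float64(-1.0)), (np.float64(-15.0), np.float64(-1.0)), (np.float64(-6.0), np.float64(-1.0)), (np.float64(-7.0), np.float64(14.0)), (np.float64(-3.0), np.float64(20.0)), (np.float64(2.0), np.float64(25.0)), (np.float64(6.0), np.float64(30.0)), (np.float64(9.0), np.float64(38.0)), (np.float64(12.0), np.float64(44.0)), (np.float64(14.0), np.float64(51.0)), (np.float64(19.0), np.float64(54.0)), (np.float64(22.0), np.float64(59.0)), (np.float64(25.0), np.float64(65.0)), (np.float64(-91.0), np.float64(196.0)), (np.float64(-92.0), np.float64(199.0)), (np.float64(-92.0), np.float64(202.0)), (np.float64(-92.0), np.float64(204.0)), (np.float64(-93.0), np.float64(207.0)), (np.float64(-92.0), np.float64(209.0))]
[(np.float64(-47.0), np.float64(-0.0)), (np.float64(-40.0), np.float64(0.0)), (np.float64(-32.0), np.float64(0.0)), (np.float64(-24.0), np.float64(-0.
[... 848 characters left out ...]
-1.0)), (np.float64(-15.0), np.float64(-0.0)), (np.float64(-7.0), np.float64(0.0)), (np.float64(-7.0), np.float64(13.0)), (np.float64(-2.0), np.float64(18.0)), (np.float64(1.0), np.float64(26.0)), (np.float64(6.0), np.float64(31.0)), (np.float64(9.0), np.float64(38.0)), (np.float64(13.0), np.float64(43.0)), (np.float64(16.0), np.float64(49.0)), (np.float64(19.0), np.float64(55.0)), (np.float64(21.0), np.float64(60.0)), (np.float64(25.0), np.float64(65.0)), (np.float64(-92.0), np.float64(197.0)), (np.float64(-92.0), np.float64(199.0)), (np.float64(-91.0), np.float64(201.0)), (np.float64(-93.0), np.float64(205.0)), (np.float64(-92.0), np.float64(206.0)), (np.float64(-93.0), np.float64(209.0))]
```

View pics/c6.png

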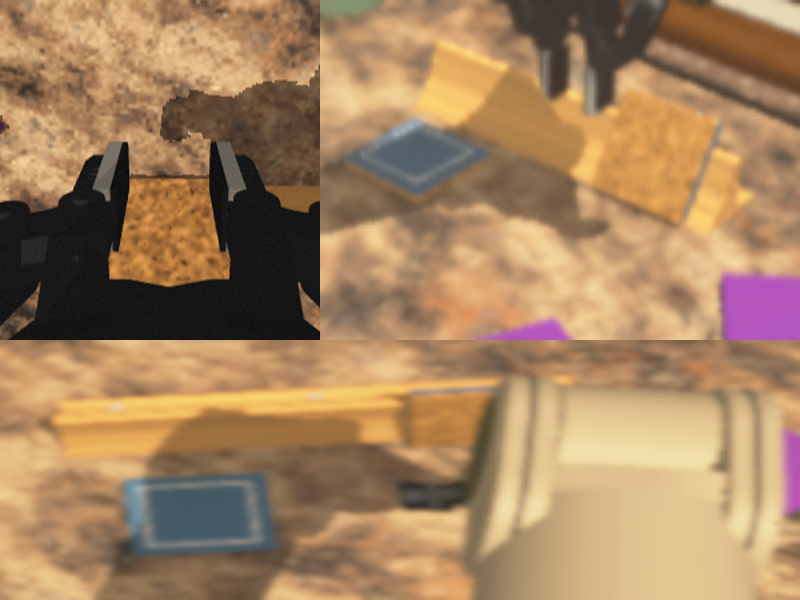

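View pics/s6.png

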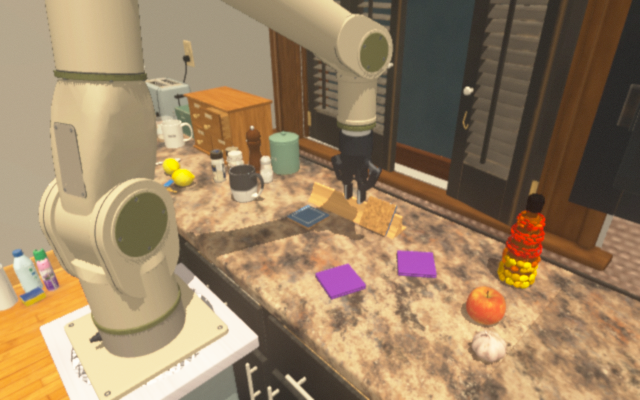

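Emit:
{"method": "jog_arm", "body": {
  "steps": [0.03,-0.02,0,0,0,0.03,-0.05,0,0,0,0.03,-0.085,0,0,0,0.03,-0.12,0,0,0,0.03,-0.145,0,0,0,0.03,-0.152,0,0,0,0.03,-0.152,0,0.015,0,0.03,-0.152,0,0.03,0,0.03,-0.152,0,0.03,0,0.03,-0.152,0,0.03,0]
}}

```text
clock: 8.8
position: [0.653, -0.0603, 0.1076]
ee_rot: [-0.041, 0.999, 0.0, -0.001]
ft_force: [0.3, -0.0, -0.4]
grip_width: 0.351
```

```bash
python3 look.py 7; python3 - <<'E'
from h import *
d=np.load('pics/w7.png.npy');P=cloud('wrist',d)
ex=np.array([.9971,.0767]);T=np.array([.5832,-.0662])
for u in (300,320,340):
  print([(int((P[v,u][:2]-T)@ex*1000),int(P[v,u][2]*1000)) for v in range(140,340,8)])
E
```

```text
8.8 [ 0.653  -0.0603  0.1076] [ 0.3 -0.  -0.4] 94.68639939658344
to toe [ 0.0713 -0.0001  0.0014]
[(17, 51), (21, 58), (25, 63), (28, 70), (31, 74), (34, 77), (39, 76), (66, 0), (72, 0), (79, 0), (85, 0), (91, 1), (99, 0), (105, 1), (113, 0), (120, 1), (127, 1), (135, 0), (142, 0), (150, 1), (158, 0), (166, 0), (174, 0), (182, 0), (183, 9)]
[(17, 52), (21, 58), (24, 65), (28, 69), (31, 75), (34, 78), (39, 75), (66, 0), (72, 0), (78, 0), (85, 1), (92, 0), (99, 0), (106, 0), (113, 0), (120, 1), (127, 0), (135, 0), (143, 0), (150, 0), (158, 0), (167, 0), (174, 0), (182, 0), (185, 7)]
[(17, 51), (21, 58), (24, 64), (28, 69), (31, 75), (34, 78), (39, 75), (66, 0), (72, 0), (78, 1), (85, 1), (91, 1), (98, 1), (106, 0), (112, 0), (119, 1), (127, 0), (134, 1), (142, 0), (150, 0), (157, 1), (165, 0), (175, 0), (182, 0), (185, 6)]
```

View pics/c7.png

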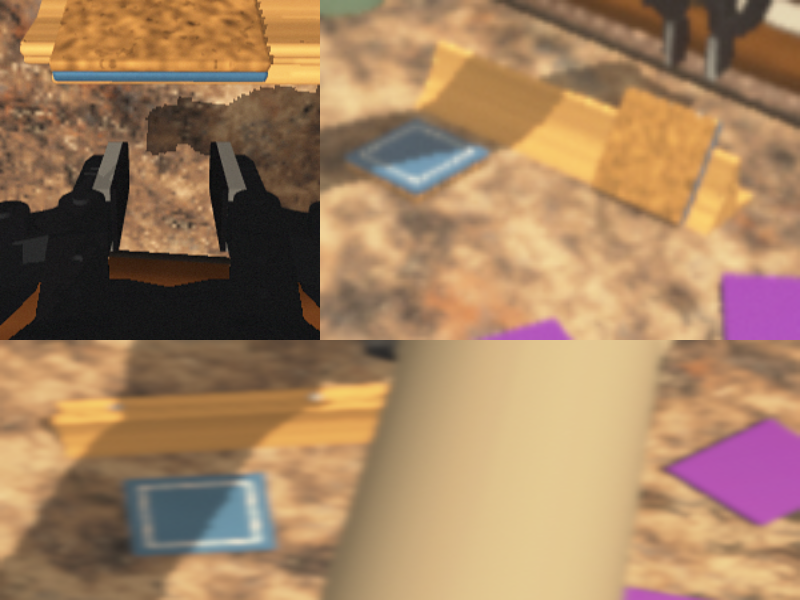

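Emit:
{"method": "jog_arm", "body": {
  "steps": [0.03,0,0,0.015,0,0.03,0,0,0.03,0,0.03,0,0,0.03,0,0.03,0.006,0,0.03,0,0.03,0.012,0,0.03,0,0.03,0.018,0,0.03,0,0.03,0.024,0,0.03,0,0.03,0.03,0,0.03,0,0.03,0.035,0,0.03,0,0.03,0.035,0,0.03,0]
}}

```text
clock: 9.95
position: [0.6187, -0.0632, 0.0785]
ee_rot: [-0.041, 0.999, 0.0, -0.0]
ft_force: [0.6, -0.7, 0.8]
grip_width: 0.351
```

```bash
python3 look.py 8; python3 - <<'E'
from h import *
d=np.load('pics/w8.png.npy');P=cloud('wrist',d)
ex=np.array([.9971,.0767]);T=np.array([.5832,-.0662])
for u in (300,320,340):
  print([(int((P[v,u][:2]-T)@ex*1000),int(P[v,u][2]*1000)) for v in range(140,300,6)])
E
```

```text
9.95 [ 0.6187 -0.0632  0.0785] [ 0.6 -0.7  0.8] 94.69568245599075
to toe [ 0.0364 -0.0003 -0.0001]
[(-14, 0), (-10, 0), (-8, 10), (-6, 19), (-4, 25), (-2, 32), (0, 38), (1, 45), (3, 50), (4, 56), (6, 60), (8, 65), (9, 70), (10, 75), (11, 78), (13, 81), (14, 84), (17, 84), (21, 82), (24, 80), (69, 0), (74, 0), (79, 0), (84, 0), (89, 0), (94, 0), (99, 0)]
[(-14, 0), (-11, 0), (-8, 11), (-6, 19), (-4, 25), (-1, 31), (0, 38), (1, 45), (3, 49), (4, 56), (6, 60), (8, 64), (9, 70), (10, 73), (11, 78), (13, 81), (14, 84), (17, 83), (20, 82), (24, 80), (69, 0), (74, 0), (79, 0), (83, 0), (88, 0), (93, 0), (98, 0)]
[(-15, 0), (-11, 0), (-8, 10), (-6, 17), (-4, 26), (-1, 31), (0, 38), (1, 45), (3, 49), (4, 56), (6, 61), (8, 64), (9, 69), (10, 74), (12, 77), (13, 81), (14, 84), (17, 84), (20, 82), (24, 81), (69, 0), (74, 0), (79, 0), (83, 0), (89, 0), (93, 0), (98, 0)]
```

View pics/c8.png

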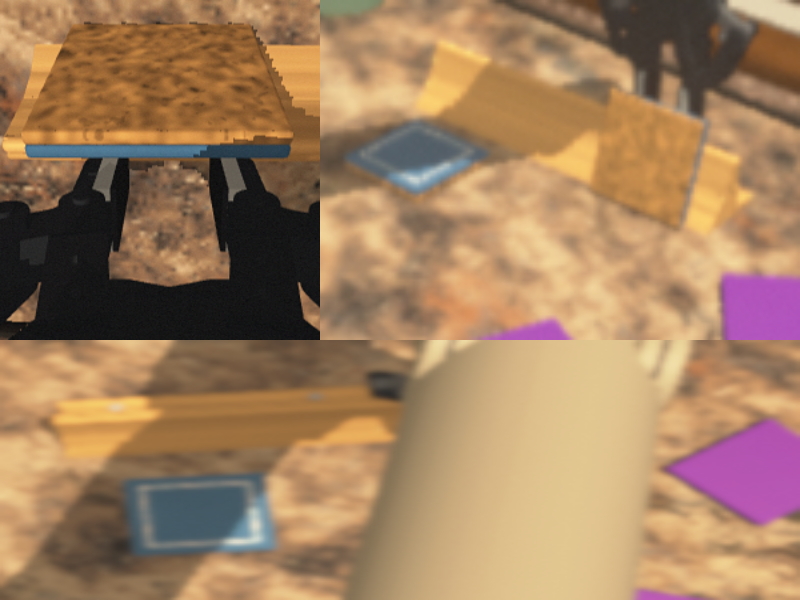

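Emit:
{"method": "jog_arm", "body": {
  "steps": [0.03,0.006,0,0,0,0.03,0.012,0,0,0,0.03,0.018,0,0,0,0.03,0.023,0,0,0,0.03,0.028,0,0,0,0.03,0.033,0,0,0,0.03,0.037,0,0,0,0.03,0.041,0,0,0,0.03,0.045,0,0,0,0.03,0.048,0,0,0]
}}

```text
clock: 11.1
position: [0.5711, -0.067, 0.0783]
ee_rot: [-0.041, 0.999, 0.0, -0.0]
ft_force: [0.1, -0.1, 0.3]
grip_width: 0.353
```

```bash
python3 look.py 9; python3 - <<'E'
from h import *
d=np.load('pics/w9.png.npy');P=cloud('wrist',d)
ex=np.array([.9971,.0767]);T=np.array([.5832,-.0662])
for u in (320,):
  print([(int((P[v,u][:2]-T)@ex*1000),int(P[v,u][2]*1000)) for v in range(40,300,6)])
E
```

```text
11.1 [ 0.5711 -0.067   0.0783] [ 0.1 -0.1  0.3] 94.71152831314967
to toe [-0.0118 -0.0002  0.0001]
[(-120, 0), (-117, 0), (-114, 1), (-111, 0), (-107, 0), (-104, 0), (-100, 12), (-97, 12), (-93, 11), (-90, 13), (-87, 11), (-83, 12), (-80, 11), (-77, 13), (-73, 12), (-70, 12), (-66, 12), (-63, 12), (-59, 12), (-56, 12), (-52, 13), (-48, 12), (-45, 12), (-41, 12), (-37, 11), (-33, 12), (-29, 13), (-25, 13), (-21, 11), (-17, 12), (-9, 0), (-4, 0), (0, 0), (3, 2), (6, 5), (9, 7), (13, 9), (15, 14), (18, 17), (20, 21), (22, 24), (24, 29), (26, 32), (27, 37)]
```

View pics/c9.png

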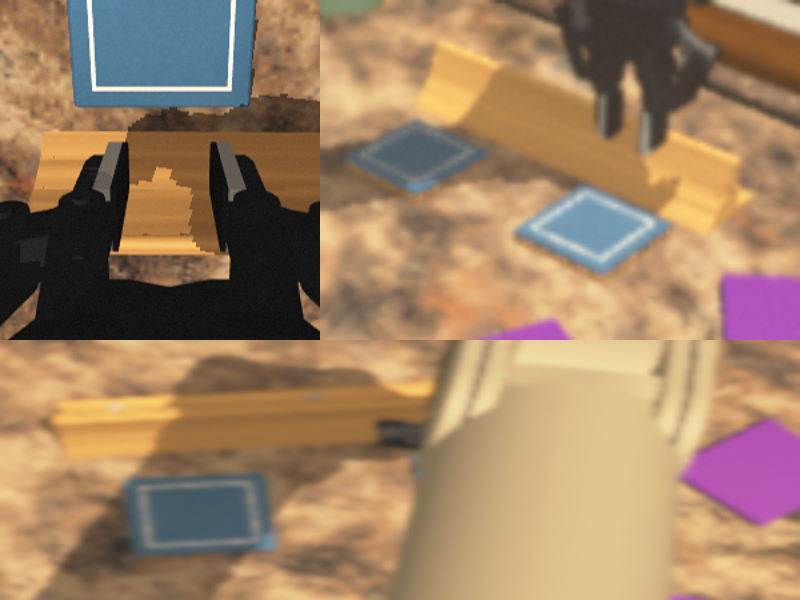

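It now lies flat and blue side up: every wrist depth reading across the slab gives 12 mm, and it sits in front of the toe. I'll raise the arm and check the whole scene.

Emit:
{"method": "jog_arm", "body": {
  "steps": [0.03,0,0,-0.03,0,0.03,0,0,-0.07,0,0.03,0,0,-0.11,0,0.03,0,0,-0.15,0,0.03,0,0.0,-0.18,0,0.03,0,0.04,-0.18,0,0.03,0,0.08,-0.18,0,0.03,0,0.12,-0.18,0,0.03,0,0.16,-0.18,0,0.03,0,0.18,-0.18,0]
}}

```text
clock: 12.25
position: [0.556, 0.1168, 0.2582]
ee_rot: [-0.043, 0.999, 0.001, -0.0]
ft_force: [0.3, -0.7, -1.0]
grip_width: 0.352
```

Emit:
{"method": "jog_arm", "body": {
  "steps": [0.03,0.03,0.04,0,0,0.03,0.05,0.08,0,0,0.03,0.07,0.12,0,0,0.03,0.09,0.16,0,0,0.03,0.11,0.2,0,0,0.03,0.13,0.24,0,0,0.03,0.13,0.27,0,0,0.03,0.13,0.28,0,0,0.03,0.13,0.28,0,0,0.03,0.13,0.28,0,0]
}}

```text
clock: 13.25
position: [0.405, 0.3794, 0.2582]
ee_rot: [-0.04, 0.999, -0.0, 0.0]
ft_force: [-0.7, -0.1, -0.4]
grip_width: 0.352
```

```bash
python3 look.py 10; python3 - <<'E'
from h import *
d=np.load('pics/t10.png.npy');P=cloud('top',d);Z=P[:,:,2]
m0=((Z>0.006)&(Z<0.018)).astype(np.uint8);k,l=cv2.connectedComponents(m0)
for n,(u,v) in dict(cork=(368,206),blue=(300,211),purp=(441,190),purp2=(411,264)).items():
    m=(l==l[v,u]).astype(np.uint8);cs,_=cv2.findContours(m,cv2.RETR_EXTERNAL,cv2.CHAIN_APPROX_NONE)
    w=np.array([ray('top',a,b,.012)[:2] for a,b in max(cs,key=len)[:,0]],np.float32)
    r=cv2.minAreaRect(w); print(n,np.round(r[0],4),np.round(r[1],4),round(r[2],1),Z[v,u])
E
```

```text
13.25 [0.405  0.3794 0.2582] [-0.7 -0.1 -0.4] 94.6089473409734
to toe [-1.421e-01 -4.583e-01  3.000e-04]
cork [ 0.523  -0.0726] [0.0851 0.0864] 4.8 0.014049046727119596
blue [0.4993 0.0998] [0.0848 0.085 ] 3.7 0.015397304182369868
purp [ 0.5401 -0.2372] [0.0862 0.0884] 40.3 0.013063038628497337
purp2 [ 0.3684 -0.1589] [0.0887 0.0848] 71.4 0.014983364379598884
```

View pics/t10.png

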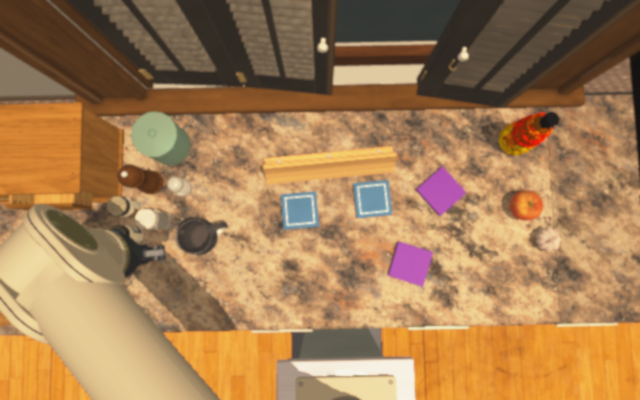

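```bash
python3 -c "
from workcell import manip
print(manip.hand_in())"
```

```text
the job is handed in; nothing more can be done
None
```

The cork-up trivet now lies flat, blue side up, in front of the backstop. I handed the job in at about 13.4 s; no verdict was reported.

- **Push and lean:** I pushed it square to the rail with two fingertips until it leaned on the backstop at about 57–61°. It stayed there by itself when I withdrew.
- **Tip back:** I then pulled its upper edge toward the robot from behind the crest until it fell over.
- **Final position:** The last top view puts it centred at about (0.523, -0.073), parallel to the rail within about 0.5°. Wrist depth right after it fell read its top surface at 12 mm all across.
- **Everything else:** The other trivet and the purple look-alikes are where they started, within measuring error (2 mm or less). The mug looks unmoved in the picture, but I did not re-measure it. The arm finished clear of everything, with only noise on the force reading.

One thing went wrong early in the push: the fingertips rubbed the worktop. My camera estimate of how far they reach was about 4 mm short. The wrist read about 39 N up and 22 N back at the end of that move, and I raised the tool 3 mm straight away. That is under the 120 N wrist limit. It is close to the 40 N limit for the arm and gripper body, although only the fingertips were touching. I only read forces at the end of each move, so I can't rule out a higher peak in between.

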